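# Eject and catch the card tray

### The job

An ID card is still inside the beige desk scanner: press the green eject key right down so that its spring-driven card tray starts to slide out towards the scanner's front, let it come out by at least a centimetre, and trap it with a finger standing in its way before its yellow tab reaches the red stripe. Only stop the tray, gently and from the front: do not push or pinch the tab from behind. The program finishes while the finger is still holding the tray at rest against its spring; leave the clear door open and the mug, phone case, keychain and toy burro where they are.

Things in the scene. Friction and masses are not known exactly. Their poses are not given: they have to be found in the camera images.
- scanner: Beige desk scanner, fixed, 240 (x) x 220 (y) x 70 mm high, flat deck on top. Origin: centre of its underside, z up; its front looks along its own -x. Key and tab lie on its line y = -50: key centre at x = +75, tab's front face at x = +25 while latched. The half from y = +10 to +100 carries dark glass and the clear door, nothing above height 80.
- stripe (a point): Point on the deck at the edge, towards the tab, of the flat red stripe (6 mm wide) that crosses the tab's slit; x = -55, y = -50 in the scanner's frame.
- key_top (a point): Centre of the top of the green eject key, a cap 22 (x) x 36 (y) mm. Its top stands 12 mm above the deck at rest and 5 mm above it when fully down.
- key (a joint): How far the key is down, 0 to 0.007 m; it needs 2.5 N to start and 5 N to be right down, and springs back up. Between 4 and 6 mm down it unlatches the tray; the tray stays released if the key is let up once the tray has moved 5 mm (0.3 s).
- tab_face (a point): Centre of the front face (the one looking along the scanner's -x) of the yellow tab, 13 mm above the deck. The tab is 36 mm wide (y), 15 mm thick (x, its rear face 35 mm from the key's centre while latched; do not push that one), standing from 2 to 24 mm above the deck; it moves with the tray.
- tray: Grey card tray with a blue card and the yellow tab, one piece on a straight slide; a finger may stop it at the tab's front face, or at its black front edge (70 mm wide, 42 to 53 mm above the counter, flush with the scanner's front while latched). Its frame coincides with the scanner's while latched and shifts along the scanner's -x.
- carriage (a joint): How far the tray has slid out along the scanner's -x, m: 0 latched, 0.10 at its end stop; at 0.08 the tab's front face reaches the red stripe. Released, a damped spring (2.4 N at first, 1.4 N at 0.08) drives it at 20 mm/s at first, 12 mm/s at 0.08: it is at the stripe some 5 s after release.
- door (a joint): Clear acrylic sliding door over the scanning glass, 110 x 78 x 4 mm: 0 shut, 0.11 m fully open (slid to the scanner's +x). It starts drawn open, 0.085 to 0.105, and must stay open (above 0.07).
- mug: Blue ceramic mug, 80 mm wide, 92 mm high, origin at the centre of its underside. Bystander.
- phone_case: Matte black phone case lying flat, 152 x 78 x 11 mm, origin at the centre of its underside. Bystander.
- keychain: Chrome lighter-shaped keychain with a ring, lying flat, 56 x 36 x 13 mm without the ring, origin under its centre. Bystander.
- burro: Painted wooden toy burro standing on four legs, about 95 mm long, 38 wide, 125 high, origin between its feet. Bystander.

How it is judged (in metres and radians):
On the way, in this order (a step that is already met when the one before it is completed fails the run):
1. the green key is pressed down (over 5 of its 7 mm) (value of joint key above 0.005 m), for 0.05 s.
2. the tray is stopped by the fingers, 10 to 80 mm out (value of joint carriage between 0.01 and 0.08 m and velocity of joint carriage between -0.003 and 0.003 m/s and contact force between tray and the fingers above 0.3 N), for 0.3 s.
At the end, for the whole second after the job is handed in: The tray rests (slower than 3 mm/s) between 10 and 80 mm out, held back by the fingers with over 0.3 N; the door is still open (above 0.07) and every bystander within 20 mm of where it began (all of step 2 and value of joint door above 0.07 m and distance of each of mug, phone_case, keychain, burro from where it was at the start of the episode below 0.02 m); the arm keeps its last pose, push and grip.
It fails at once if the tray slid away: the tab reached the red stripe (80 mm) (value of joint carriage above 0.08 m).
It fails at once if the tab was pinched or pushed from behind (over 1 N) (contact force between tab_rear and the fingers above 1 N).
It fails at once if the tray was hit or shoved roughly (over 15 N) (contact force between tray and the fingers above 15 N).
It fails at once if the clear door was pushed shut (below 0.07) (value of joint door below 0.07 m).
It fails at once if a bystander was lifted, carried or knocked over 20 mm (distance of any of mug, phone_case, keychain, burro from where it was at the start of the episode above 0.02 m).
It also fails if it takes over 38 s, if anything falls off the work surface, if the arm or the gripper's body presses on something with over 40 N, if the wrist force passes 120 N, or if a joint passes its speed limit or range.

### The arm

A 6-joint arm with a two-finger parallel gripper is mounted at the origin on the work surface. World frame = base frame: x ahead of the robot, y to its left, z up, the work surface at z = 0. Lengths are in m, angles in degrees, forces in N, time in s.
With the tool pointing down it reaches from about 0.375 to 0.9 m from the base axis. Payload 3.1 kg.
Tool frame: the origin (TCP) lies at the very end of the fingers, on their centre line; the grasp point (between the pads) lies 19 mm behind it; z points along the fingers, y is the line along which they close (so a half turn about z gives the same grasp; the last joint's range is limited). The gripper opens to 87 mm and grips with 3 to 60 N. Pads are 19 mm wide; open, the fingers measure 117 mm over their backs; the gripper's body (75 mm by 190 mm) begins 51 mm behind the grasp point.
Start: joints at [-10.227, 30.224, 82.088, -0, 67.689, -10.227], TCP at [0.625, 0, 0.223] pointing down, gripper open.
Joint ranges: [-176.69, 176.69], [-43.24, 126.21], [12.49, 139.97], [-82, 262], [0, 151.66], [-163.58, 163.58]. Speed limits (degrees/s): [159.86, 159.86, 180, 180, 180, 180].

### API

Orientations are given as a 3x3 rotation matrix whose columns are the frame's x, y, z axes.
In Python, from rig import bot, imaging gives the robot as it stands.
- The arm moves only by the tool drive_tool, never from a script. Its argument "deltas" is text: rows parted by semicolons, each of 5 numbers parted by spaces: the finger opening in mm, from 0 to 87, then the shift along the world's x, y, z in mm, then the turn about the world's z in rad. In form: jaw dx dy dz twist; .... A call has 1 to 12 rows; each row is the pose to reach, as a shift and turn from the pose commanded when the call began; what a row does not reach only later rows make up. A row lasts 1/10 s, in which the tool goes at most 50 mm and 8.59 degrees, less where a joint would pass 70% of its speed; a pose out of reach is approached as far as the arm can. A call with a gripper value outside its range is refused whole. The fingers move at their own pace and stop on an object; the grip force is fixed at half the most. Time passes only in rows, so rows that repeat a pose let the fingers close. It gives the time, the measured TCP pose, the force, the opening and the grip force at its end, in the units of the state.
- bot.read_state(): the state, without advancing time (a new reading comes with each control period).
- imaging.capture(name): name is "scene" or "side" or "wrist"; returns the picture (420x560x3 uint8, red, green, blue); there is no depth.
- imaging.camera_model(name): a dict with "fx", "fy", "cx", "cy" (pixels), "T" (4x4, takes a point from camera to world coordinates). Camera axes: x right, y down, z forward; pixel columns grow to the right and rows downward; lengths in m; the calibration is good to about 2 mm. A picture is of the moment at which its call begins: read the wrist's pose just before it. camera_model takes no time and is no camera call; for the wrist camera it gives the pose at the moment of the call.
- bot.hand_in(): hands the job in; it is judged then, once.
The state is a dict: "time_s": time; "joint_positions": joint angles; "qvel": joint speeds; "tau": joint torques, N m; "position": TCP position; "tcp_rot": TCP orientation; "force": force on the tool from outside, world axes, zero at the start; "moment": the same for the moment, N m; "opening": opening from 0.0 (shut) to 1.0 (fully open); "grasp_force": force on a finger pad.
Only numpy, scipy, OpenCV 4.12 (cv2) and the standard library are available. Lean on these libraries where they do the work, as an engineer would, in place of code of your own. Each camera call takes 0.05 s, during which the arm holds its last target. There are 200 camera calls.

## Working session

There is one attempt and no reset: what is moved stays moved. The work goes in short steps, Python scripts to look and compute and a tool call to move; the robot and the scene stay as the last step left them, time stands still between calls to the robot, and variables do not carry over. Pictures are saved under pics/ and viewed, at most 10 in all, crops included, and the job is handed in when it is done.

Besides the shell and the picture viewer there is one more tool, called after "Emit:" as name(argument=value, ...) on one line, values as JSON. drive_tool: Moves the arm, as the interface text tells. Its arguments: {"type":"object","properties":{"deltas":{"type":"string"}},"required":["deltas"]}

```bash
mkdir -p pics; python3 - <<'E'
from rig import bot, imaging
import cv2
for n in ("scene","side"):
    im=imaging.capture(n); cv2.imwrite(f"pics/{n}0.png",cv2.resize(im[:,:,::-1],None,fx=1.42,fy=1.42,interpolation=cv2.INTER_CUBIC))
s=bot.read_state();print(s["time_s"],s["position"],s["tcp_rot"])
E
```

```text
0.1 [6.24339822e-01 1.72809867e-04 2.21664663e-01] [[-2.35779725e-05  9.99998166e-01 -1.91479907e-03]
 [ 9.99999939e-01  2.42437560e-05  3.47681625e-04]
 [ 3.47727409e-04 -1.91479076e-03 -9.99998106e-01]]
```

View pics/scene0.png

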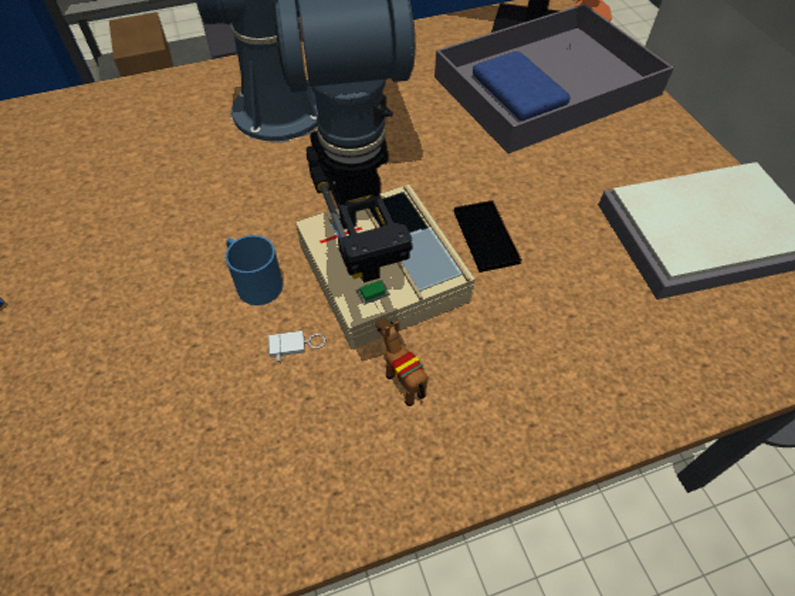

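View pics/side0.png

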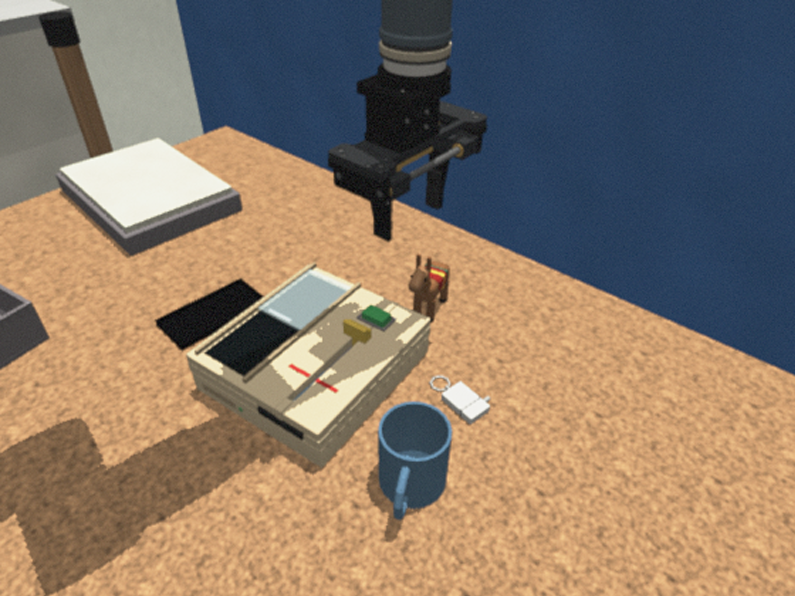

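Both views show the scanner with its front turned towards the robot. In the side view the key is at (377,315), the tab at (357,331) and the stripe at (313,378). The mug is to the right of the front. Next I'll take a closer look with an enlarged side crop and the wrist camera.

```bash
python3 - <<'E'
from rig import bot, imaging
import cv2
im=imaging.capture("side")[180:330,125:325]; cv2.imwrite("pics/sidec.png",cv2.resize(im[:,:,::-1],None,fx=4,fy=4,interpolation=cv2.INTER_CUBIC))
im=imaging.capture("wrist"); cv2.imwrite("pics/wrist.png",cv2.resize(im[:,:,::-1],None,fx=1.4,fy=1.4,interpolation=cv2.INTER_CUBIC))
E
```

```text
(no output)
```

View pics/sidec.png

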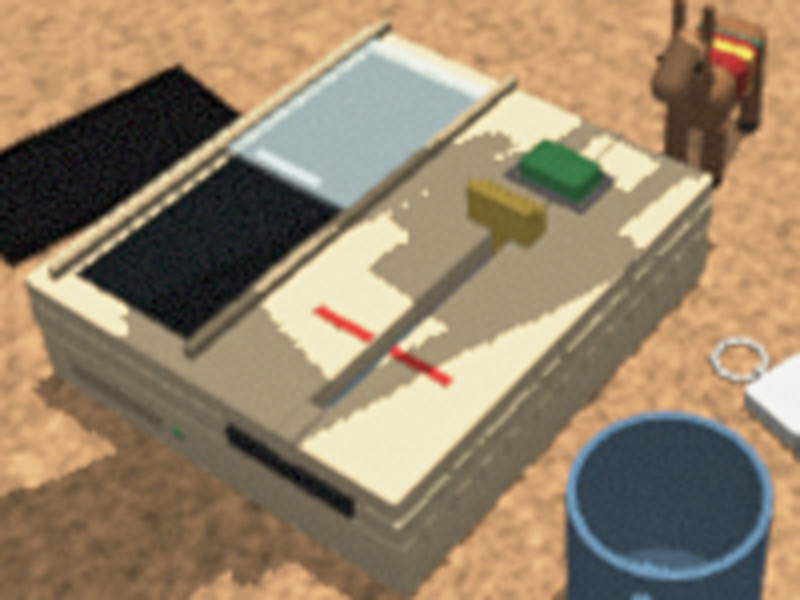

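View pics/wrist.png

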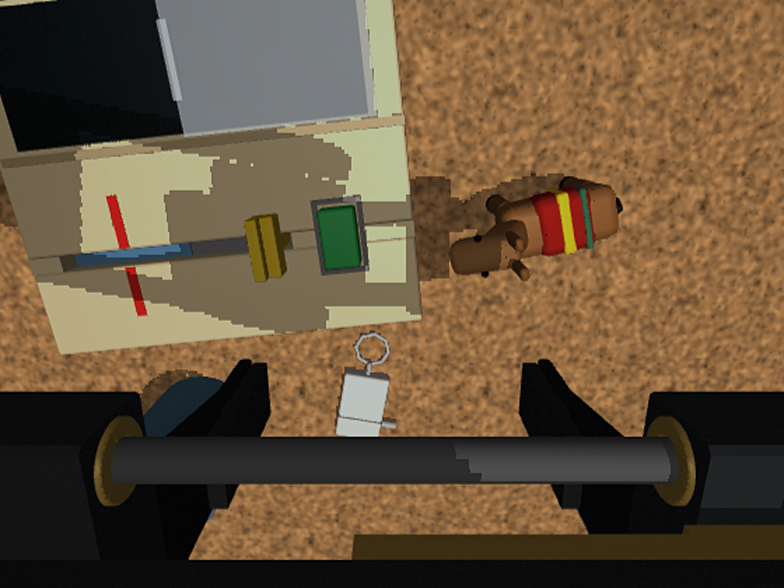

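The side crop shows the key top at (560,165), the stripe at the slit near (392,347), and deck corners at (400,508), (711,180) and (30,283). The wrist view shows the key at (340,238), the stripe edge at (132,257), deck corners at (421,320) and (62,354), and the tab top near (265,247). I'll fit the scanner's planar pose to these points.

```bash
cat > fit.py <<'E'
from rig import bot, imaging
import numpy as np
from scipy.optimize import least_squares
S=imaging.camera_model("side");W=imaging.camera_model("wrist")
def proj(c,p):
    q=np.linalg.inv(c["T"])@np.r_[p,1]; return np.array([c["fx"]*q[0]/q[2]+c["cx"],c["fy"]*q[1]/q[2]+c["cy"]])
def w(p,v): c,s=np.cos(p[2]),np.sin(p[2]); return np.array([p[0]+c*v[0]-s*v[1],p[1]+s*v[0]+c*v[1],v[2]])
s=lambda u,v:np.array([u/4+125,v/4+180]); k=lambda u,v:np.array([u/1.4,v/1.4])
O=[(S,s(560,160),(.075,-.05,.082)),(S,s(394,345),(-.055,-.05,.07)),(S,s(400,508),(-.12,-.11,.07)),(S,s(711,180),(.12,-.11,.07)),(S,s(30,283),(-.12,.11,.07)),
(W,k(340,238),(.075,-.05,.082)),(W,k(132,257),(-.055,-.05,.07)),(W,k(421,320),(.12,-.11,.07)),(W,k(62,354),(-.12,-.11,.07))]
f=lambda p:np.concatenate([proj(c,w(p,v))-u for c,u,v in O])
r=least_squares(f,[.6,0,0],loss="soft_l1")
print(r.x,np.degrees(r.x[2])); print(np.round(f(r.x).reshape(-1,2),1).tolist())
for n,v in dict(key=(.075,-.05,.082),tab=(.025,-.05,.083),stripe=(-.055,-.05,.07),front=(-.12,-.05,.047)).items(): print(n,np.round(w(r.x,v),4))
E
python3 fit.py
```

```text
[0.51347687 0.06795812 0.11041606] 6.326374057551449
[[-0.2, -1.8], [-1.7, -2.9], [-0.5, -2.8], [0.5, -3.1], [-2.2, -2.7], [-1.1, 0.7], [0.4, 0.8], [1.4, -0.2], [-1.6, 2.5]]
key [0.5935 0.0265 0.082 ]
tab [0.5438 0.021  0.083 ]
stripe [0.4643 0.0122 0.07  ]
front [0.3997 0.005  0.047 ]
```

I'll set the open gripper along the slide. One finger (51 mm from the TCP) then presses the key, and the other stands about 44 mm ahead of the tab. The TCP goes to scanner (24,-50), which is world (0.543, 0.021), with a yaw of +0.11.

Emit:
drive_tool(deltas="87 -30 8 0 0.05; 87 -60 15 -20 0.11; 87 -82 21 -50 0.11; 87 -82 21 -85 0.11; 87 -82 21 -115 0.11; 87 -82 21 -121 0.11; 87 -82 21 -121 0.11; 87 -82 21 -121 0.11")

```text
time_s: 1.0
position: [0.5442, 0.0208, 0.1026]
tcp_rot: [[-0.11, 0.994, 0.002], [0.994, 0.11, -0.0], [-0.001, 0.002, -1.0]]
force: [-0.8, 1.2, 0.5]
opening: 1.0
grasp_force: 0.0
```

```bash
python3 - <<'E'
from rig import bot, imaging
import cv2
im=imaging.capture("side")[150:300,175:375]; cv2.imwrite("pics/side2.png",cv2.resize(im[:,:,::-1],None,fx=4,fy=4,interpolation=cv2.INTER_CUBIC))
im=imaging.capture("wrist"); cv2.imwrite("pics/wrist2.png",cv2.resize(im[:,:,::-1],None,fx=1.4,fy=1.4,interpolation=cv2.INTER_CUBIC))
E
```

```text
(no output)
```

View pics/side2.png

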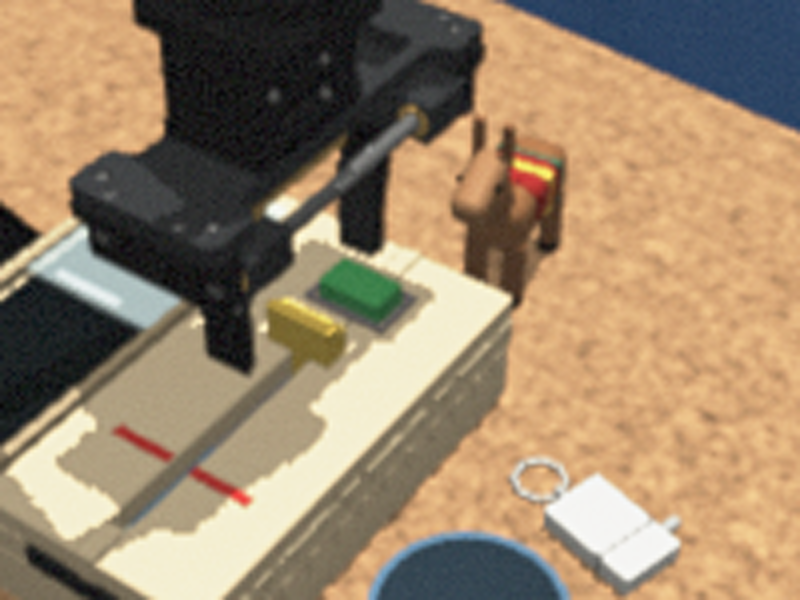

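View pics/wrist2.png

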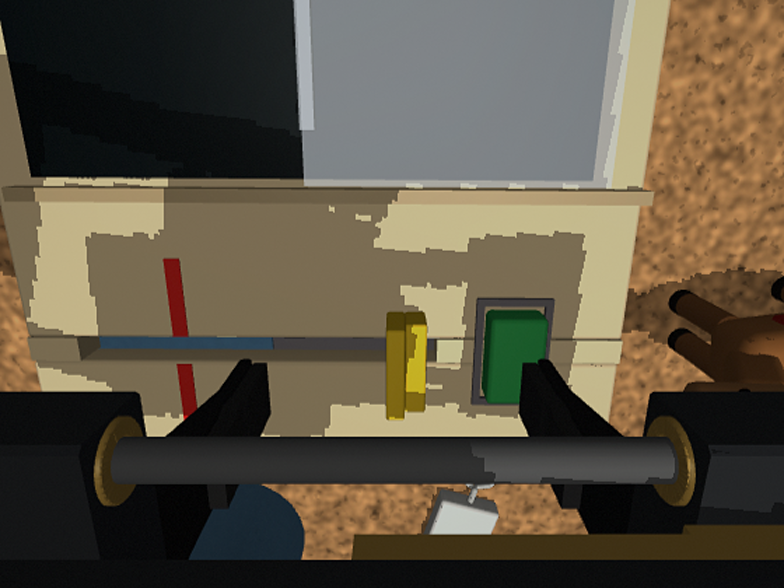

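The wrist view shows the key top at (516,356), the stripe's right edge at the slit at (182,349), the tab top's front edge at x≈405 and the deck's rear edge on the right. In the side view the fingertips look shifted to the left side of the line, which may only be their height. I'll check by projecting where the tips should land.

```bash
cat >> fit.py <<'E'
print("--- now")
O=[(W,k(516,356),(.075,-.05,.082)),(W,k(182,349),(-.055,-.05,.07)),(W,k(178,335),(-.055,-.045,.07))][:2]
r2=least_squares(f,r.x,x_scale=.1); p=r2.x; print(p,np.round(w(p,(.075,-.05,.082)),4),np.round(w(p,(-.055,-.05,.07)),4))
st=bot.read_state();R=np.array(st["tcp_rot"]);t=np.array(st["position"])
for a in(-.0585,-.0435,.0435,.0585):
  q=t+R@[0,a,0]; d=q[:2]-p[:2]; c,sn=np.cos(p[2]),np.sin(p[2])
  print(a,"scanner xy",np.round([c*d[0]+sn*d[1],-sn*d[0]+c*d[1]],4),"wrist px",np.round(proj(W,q)*1.4),"side crop",np.round((proj(S,q)-[175,150])*4))
E
sed -i 's/^print(r.x.*$//; /^for n,v/d' fit.py
# first fit must use the old wrist model: use side-only start
sed -i 's/^r=least_squares.*$/r=type("R",(),{"x":np.array([.5135,.068,.1104])})/' fit.py; python3 fit.py
```

```text
--- now
[0.51050797 0.06967573 0.1237891 ] [0.5911 0.0293 0.082 ] [0.4621 0.0133 0.07  ]
-0.0585 scanner xy [-0.031  -0.0519] wrist px [220. 389.] side crop [215. 370.]
-0.0435 scanner xy [-0.016  -0.0521] wrist px [263. 389.] side crop [236. 351.]
0.0435 scanner xy [ 0.071  -0.0533] wrist px [514. 389.] side crop [352. 246.]
0.0585 scanner xy [ 0.086  -0.0535] wrist px [557. 389.] side crop [370. 229.]
```

The measurements agree to about 3 mm. I'll shift by (-3,+2) mm and press down to z≈0.074.

Emit:
drive_tool(deltas="87 -3 2 -10 0.01; 87 -3 2 -18 0.01; 87 -3 2 -21 0.01; 87 -3 2 -24 0.01; 87 -3 2 -27 0.01; 87 -3 2 -29 0.01; 87 -3 2 -29 0.01; 87 -3 2 -29 0.01; 87 -3 2 -29 0.01; 87 -3 2 -29 0.01")

```text
time_s: 2.1
position: [0.5397, 0.0233, 0.075]
tcp_rot: [[-0.12, 0.993, 0.001], [0.993, 0.12, -0.0], [-0.0, 0.001, -1.0]]
force: [-7.5, 1.8, 21.9]
opening: 0.998
grasp_force: 10.8
```

Emit:
drive_tool(deltas="87 0 0 1 0; 87 0 0 1 0; 87 0 0 1 0; 87 0 0 1 0; 87 0 0 1 0; 87 0 0 1 0; 87 0 0 1 0; 87 0 0 1 0; 87 0 0 1 0; 87 0 0 1 0")

```text
time_s: 3.1
position: [0.5396, 0.0233, 0.0752]
tcp_rot: [[-0.12, 0.993, 0.0], [0.993, 0.12, 0.0], [-0.0, 0.0, -1.0]]
force: [-5.7, 1.3, 15.0]
opening: 0.996
grasp_force: 7.8
```

```bash
python3 - <<'E'
from rig import bot, imaging
import cv2
im=imaging.capture("side")[150:300,175:375]; cv2.imwrite("pics/side3.png",cv2.resize(im[:,:,::-1],None,fx=4,fy=4,interpolation=cv2.INTER_CUBIC))
E
```

```text
(no output)
```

View pics/side3.png

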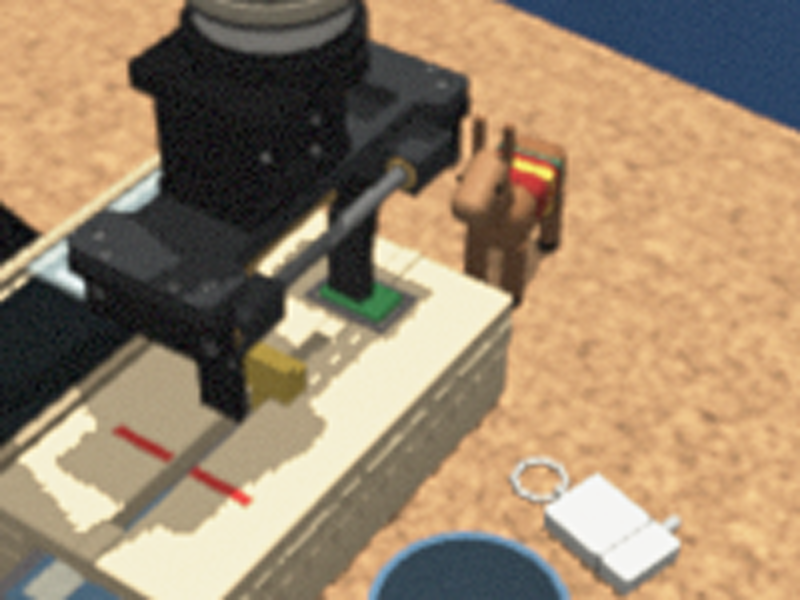

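The key is fully down. The tab, at (275,375), has slid out and is nearing the front finger at (222,400), which stands on the slit. I'll wait for it to settle.

Emit:
drive_tool(deltas="87 0 0 0 0; 87 0 0 0 0; 87 0 0 0 0; 87 0 0 0 0; 87 0 0 0 0; 87 0 0 0 0; 87 0 0 0 0; 87 0 0 0 0; 87 0 0 0 0; 87 0 0 0 0; 87 0 0 0 0; 87 0 0 0 0")

```text
time_s: 4.35
position: [0.5396, 0.0232, 0.0752]
tcp_rot: [[-0.12, 0.993, 0.0], [0.993, 0.12, 0.0], [0.0, 0.0, -1.0]]
force: [-5.4, 0.4, 15.7]
opening: 0.998
grasp_force: 8.8
```

```bash
python3 - <<'E'
from rig import bot, imaging
import cv2
im=imaging.capture("side")[150:300,175:375]; cv2.imwrite("pics/side4.png",cv2.resize(im[:,:,::-1],None,fx=4,fy=4,interpolation=cv2.INTER_CUBIC))
E
```

```text
(no output)
```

View pics/side4.png

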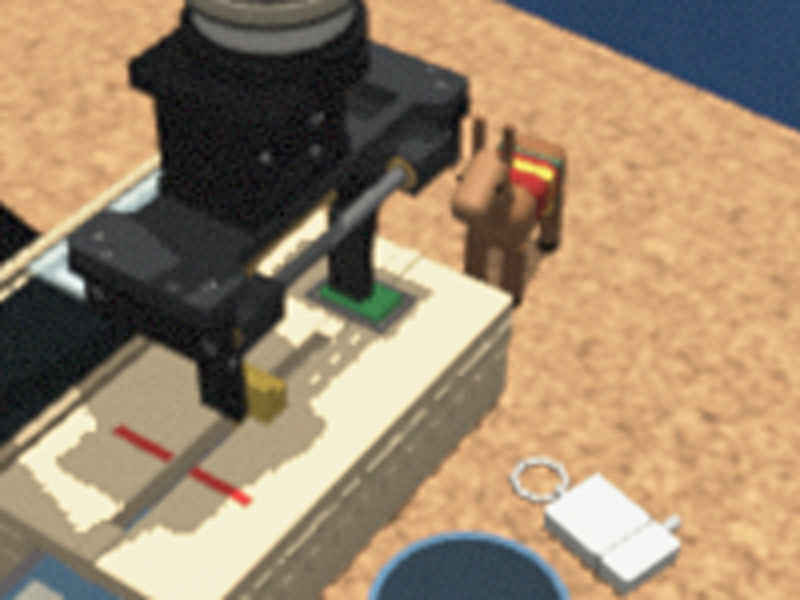

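The tab, at (265,395), is now at the finger. I'll wait a little longer and compare images numerically to confirm it has stopped.

Emit:
drive_tool(deltas="87 0 0 0 0; 87 0 0 0 0; 87 0 0 0 0; 87 0 0 0 0; 87 0 0 0 0; 87 0 0 0 0; 87 0 0 0 0; 87 0 0 0 0")

```text
time_s: 5.2
position: [0.5396, 0.0232, 0.0752]
tcp_rot: [[-0.12, 0.993, 0.0], [0.993, 0.12, 0.0], [0.0, 0.0, -1.0]]
force: [-4.7, 1.5, 16.2]
opening: 0.999
grasp_force: 8.8
```

```bash
cat > yel.py <<'E'
from rig import bot, imaging
import numpy as np
im=imaging.capture("side")[225:265,225:260].astype(int)
m=(im[:,:,0]>110)&(im[:,:,2]<70)&(im[:,:,1]>85)
print(bot.read_state()["time_s"],m.sum(),np.argwhere(m).mean(0),bot.read_state()["force"])
E
python3 yel.py
```

```text
5.25 85 [23.61176471 15.49411765] [-5.88203737  1.51723055 15.23293417]
```

Emit:
drive_tool(deltas="87 0 0 0 0; 87 0 0 0 0; 87 0 0 0 0; 87 0 0 0 0; 87 0 0 0 0; 87 0 0 0 0; 87 0 0 0 0; 87 0 0 0 0")

```text
time_s: 6.05
position: [0.5396, 0.0233, 0.0752]
tcp_rot: [[-0.12, 0.993, 0.0], [0.993, 0.12, 0.0], [0.0, 0.0, -1.0]]
force: [-5.7, 0.6, 15.9]
opening: 0.996
grasp_force: 8.8
```

```bash
python3 yel.py
```

```text
6.1 84 [23.64285714 15.64285714] [-6.53451557  1.77194417 14.76090483]
```

The tab is at rest against the finger, about 40 mm out and short of the stripe. I'll hand in.

```bash
python3 -c "
from rig import bot
print(bot.hand_in())"
```

```text
the job is handed in; nothing more can be done
None
```

I handed the job in with the key pressed down and the tray at rest against the front finger, about 40 mm out and short of the red stripe; the judge's verdict was not shown.

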